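# Stow the lantern in the push-latch tilt-out bin

### The job

Put the amber solar lantern away in the pale green tilt-out bin, which has no handle: press the top of its front in until you feel the hidden push catch bottom and let go so that it springs ajar, tip the bin fully out, and set the lantern down foot first and square on the bin's sloping floor without dropping it, so that it stands upright once the bin is shut. Then push the bin shut past flush until the catch takes it, and let go so that it stays shut. Do not force the plastic at its stops, and leave everything else on the bench where it is.

Things in the scene. Friction and masses are not known exactly. Their poses are not given: they have to be found in the camera images.
- unit: Housing of the tilt-out bin, pale green, fixed on the bench: 169 mm deep (x), 270 wide (y), 245 high. Origin under its centre, z up, front looks to -x; it turns about z only. The bin's panel covers the whole front, 13 mm clear of the housing; the roof is as high as the panel. When the bin is open a spring plunger stands out of the front by 50 mm at y = -95 mm, 28 mm below the top.
- unit_hinge (a point): Middle of the bin's hinge line, at the foot of the front, 22 mm above the bench; axes as unit. The bin swings about the line through this point along y. Pushing it shut takes up to 6 N. Pushed only flush it springs ajar again: press on to the inward stop and let go, then the catch holds it at 0.
- bin (a joint): Bin angle, rad: 0 shut and latched, grows as the top tips out to -x; stop at 0.65. The shut catch holds against any pull. Pressing the panel in past -0.035 (7 mm at its top, 4 to 6 N; soft stop at -0.05, 10 mm) and letting go frees it; a spring kicks it ajar to 0.25 to 0.4, where friction keeps it. Pull it on from there (under 5 N) to the stop; it stays within 0.06 of where it is left.
- bin_lip (a point): Middle of the top edge of the bin's front panel (panel 10 mm thick, 270 wide, ending in a rolled rim 14 mm thick, top 223 mm from the hinge). Axes are the bin's: z up along the panel, x through it from outside to inside, y along the edge. Moves with the bin. With the bin ajar there is over 50 mm of room between panel and housing roof to hook a finger behind the edge.
- bin_press (a point): Point on the outer face of the front panel, middle of its width, 33 mm below its top edge: a good place to press (towards +x). Axes as bin_lip.
- bin_floor (a point): Centre of the bin's inner floor; axes are the bin's (z square to the floor, x away from the panel, y along the hinge). Inside: 136 mm in x, from panel at -68 to back wall at +68; 214 mm wide (y); side walls 150 to 194 mm high, back 145, panel 217. The catch juts 55 mm in from the panel's top at y +66 to +106 mm: load in the middle.
- lantern_mid (a point): Centre of the squat solar lantern (half-way up, 36 mm above its foot), z up: grey foot 76 mm wide and 14 mm high, amber round body 60 mm wide from 14 to 56 mm height, grey cap 62 mm wide with a button on top, 75 mm high overall, about 0.22 kg. Grasp it across the amber body.
- mirror: Bystander: hand mirror in a white plastic frame, lying flat, round head 92 mm wide, 186 mm long overall, 11 mm thick; origin under the middle of the head, handle along +x
- plate: Bystander: white enamel plate, 176 mm wide, 20 mm high; origin under its centre
- strainer: Bystander: stainless tea strainer lying mouth down, dome 78 mm wide and 28 mm high, handle along +x to 168 mm; origin under the dome's centre
- mug: Bystander: white mug, 80 mm wide, 80 mm high, handle at +y; origin under its centre
- caddy: Bystander: round steel tea caddy, 75 mm wide, 115 mm high; origin under its centre
- soapbox: Bystander: white plastic soap box, 104 x 76 x 32 mm; origin under its centre
- hairbrush: Bystander: wooden hair brush lying bristles down, 195 mm long, 46 mm wide, 29 mm high; origin beneath it on the bench

How it is judged:
By the outcome, as a careful person would: the job done as asked, in the order asked, and still so for the second after the job is handed in, with the robot touching nothing.
It also fails if it takes over 72 s, if anything falls off the work surface, if the arm or the gripper's body presses on something with over 40 N, if the wrist force passes 120 N, or if a joint passes its speed limit or range.

### The arm

A 6-joint arm with a two-finger parallel gripper is mounted at the origin on the work surface. World frame = base frame: x ahead of the robot, y to its left, z up, the work surface at z = 0. Lengths are in m, angles in rad, forces in N, time in s.
With the tool pointing down it reaches from about 0.3 to 0.775 m from the base axis. Payload 14.6 kg.
Tool frame: the origin (TCP) lies midway between the tips of the shut fingers; the grasp point (between the pads) lies 19 mm behind it (ctrl.hold_point_z is the distance from the TCP to the grasp point, in m); z points along the fingers, x is the direction in which the jaws open and shut, and the axes are right-handed (so a half turn about z gives the same grasp; the last joint's range is limited). The gripper opens to 94 mm and grips with 3 to 60 N. Pads are 16 mm wide; open, the fingers measure 119 mm over their backs; the gripper's body (75 mm by 177 mm) begins 78 mm behind the grasp point.
Start: joints at [-1.203, 0.3, 1.521, -0, 1.321, -0.067], TCP at [0.232, -0.499, 0.205] pointing down, gripper open.
Joint ranges: [-3.03, 3.03], [-0.79, 2.21], [0.23, 2.52], [-1.04, 4.18], [0, 3.07], [-2.55, 2.55]. Speed limits (rad/s): [2.22, 2.22, 2.57, 3.14, 3.14, 3.14].

### API

Orientations are given as [roll, pitch, yaw] about the fixed x, y, z axes, in that order (R = Rz(yaw) Ry(pitch) Rx(roll)).
In Python, from station import ctrl, viewer, ticket, nets gives the robot as it stands.
- The arm moves only by the tool carry_out, never from a script. Its argument "commands" is one flat list of numbers, 7 for each row, row after row: the closure, from -1 (fully open) to 1 (shut), so that 0 is half open, then the shift along the world's x, y, z in cm, then the turn, a rotation vector about the world's x, y, z in rad. In form: [gripper, tx, ty, tz, ax, ay, az, gripper, tx, ty, tz, ax, ay, az, ...]. A call has 1 to 12 rows; each row is the pose to reach, as a shift and turn from the pose measured when the call began; what a row does not reach only later rows make up. A row lasts 1/12 s, in which the tool goes at most 41.7 mm and 7.16 degrees, less where a joint would pass 70% of its speed; a pose out of reach is approached as far as the arm can. A call with a gripper value outside its range is refused whole. The fingers move at their own pace and stop on an object; "force" is the grip in N (left out, the last holds). Time passes only in rows, so rows that repeat a pose let the fingers close. It gives the time, the measured TCP pose, the force and the opening at its end, in the units of the state.
- ctrl.get_obs(): the state, without advancing time (a new reading comes with each control period).
- viewer.camera(name): name is "side" or "top" or "wrist"; returns (picture, depth): 420x560x3 uint8, blue, green, red; 420x560 float32, m along the optical axis (not along the pixel's ray), 0 where there is no reading.
- viewer.camera_info(name): a dict with "fx", "fy", "cx", "cy" (pixels), "D" ([k1, k2, p1, p2, k3] as OpenCV has them; the pictures are not rectified), "R" (3x3) and "t" (3): a world point X has camera coordinates R X + t. Camera axes: x right, y down, z forward; pixel columns grow to the right and rows downward; lengths in m; the calibration is good to about 2 mm. A picture is of the moment at which its call begins: read the wrist's pose just before it. camera_info takes no time and is no camera call; for the wrist camera it gives the pose at the moment of the call.
- ticket.hand_in(): hands the job in, once; it reports no verdict.
Trained networks look in the newest picture that a camera, given by its name, has taken for a name from the list of things; names that differ only in an ending like _2 or _b are one class to them, and where a whole thing is asked for, a point or a joint stands for the part that bears it (a point fixed in the world has none). Each returns a list of dicts, best first, with "confidence" (0 to 1); they miss things now and then, are a little off and sometimes report something else, mostly with a low value. They report only what shows in the picture. A call takes as long as a camera call.
- nets.silhouettes(camera, thing): "region" (420x560 bool, what is visible of it) and "extent" ([left, top, right, bottom] in pixels, round what is visible of it).
The state is a dict: "time_s": time; "qpos": joint angles; "joint_vel": joint speeds; "tau": joint torques, N m; "ee_pos": TCP position; "eef_rot": TCP orientation; "force": force on the tool from outside, world axes, zero at the start; "moment": the same for the moment, N m; "grip_width": finger opening in m.
Only numpy, scipy, OpenCV 4.12 (cv2) and the standard library are available. Lean on these libraries where they do the work, as an engineer would, in place of code of your own. Each camera call takes 0.05 s, during which the arm holds its last target. There are 200 camera calls.

## Working session

There is one attempt and no reset: what is moved stays moved. The work goes in short steps, Python scripts to look and compute and a tool call to move; the robot and the scene stay as the last step left them, time stands still between calls to the robot, and variables do not carry over. Pictures are saved under pics/ and viewed, about 8 in all and at most 12, crops included, and the job is handed in when it is done.

Besides the shell and the picture viewer there is one more tool, called after ">>>" as name(argument=value, ...), one argument or row to a line, values as JSON. carry_out: Moves the arm, as the interface text tells. Its arguments: {"type":"object","properties":{"commands":{"type":"array","items":{"type":"number"}},"force":{"type":"number"}},"required":["commands"]}

```bash
mkdir -p pics; ls; cat > h.py <<'E'
import numpy as np, cv2
from station import ctrl, viewer, ticket, nets
def cloud(n, depth, mask=None):
    i=viewer.camera_info(n); K=np.array([[i['fx'],0,i['cx']],[0,i['fy'],i['cy']],[0,0,1]])
    m=depth>0
    if mask is not None: m&=mask
    v,u=np.nonzero(m)
    p=cv2.undistortPoints(np.stack([u,v],1).astype(float)[:,None],K,np.array(i['D'],float))[:,0]
    d=depth[m]; C=np.c_[p*d[:,None],d]
    return (C-np.array(i['t']))@np.array(i['R']), np.c_[u,v]
E
python3 - <<'E'
from h import *
a,da=viewer.camera('top'); b,db=viewer.camera('side')
cv2.imwrite('pics/1.png',np.vstack([cv2.resize(a,(400,300)),cv2.resize(b,(400,300))]))
np.savez('s.npz',a=a,da=da,b=b,db=db)
print(ctrl.get_obs())
for n in('top','side'):
  d=da if n=='top' else db
  print(n, np.linalg.inv(np.array(viewer.camera_info(n)['R']))@-np.array(viewer.camera_info(n)['t']))
  for t in('unit','lantern_mid','bin','mirror','plate','strainer','mug','caddy','soapbox','hairbrush'):
    r=nets.silhouettes(n,t)
    for q in r[:2]:
      P,_=cloud(n,d,q['region'])
      if len(P): print(t,round(q['confidence'],2),q['extent'],np.percentile(P,[2,50,98],axis=0).round(3).tolist())
E
```

```text
pics
{'time_s': 0.1, 'qpos': array([-1.20260203e+00,  3.00409944e-01,  1.52148883e+00, -1.78169094e-06,
        1.32067284e+00, -6.65797349e-02]), 'joint_vel': array([ 0.00056867,  0.00059619, -0.00177373,  0.00025748,  0.00122127,
        0.00027263]), 'tau': array([ 1.36764545e-03, -5.32644153e+01, -3.53280079e+01,  7.09976256e-02,
        2.35181919e-02, -6.04618162e-05]), 'ee_pos': array([ 0.23159209, -0.49862558,  0.20495889]), 'eef_rot': array([-3.14152924e+00,  9.76903709e-04, -1.13602182e+00]), 'force': array([ 0.17000909, -0.22505308,  0.43592272]), 'moment': array([ 0.01840703,  0.02652857, -0.06798484]), 'grip_width': 0.09384330329805857}
top [0.36311628 0.00337242 1.31149398]
unit 0.69 [177.7, 124.1, 274.7, 241.3] [[0.511, 0.036, 0.025], [0.639, 0.144, 0.244], [0.787, 0.256, 0.249]]
lantern_mid 0.77 [353.3, 254.4, 381.0, 275.9] [[0.4, -0.302, 0.008], [0.432, -0.27, 0.069], [0.467, -0.244, 0.077]]
lantern_mid 0.44 [286.8, 126.0, 324.3, 177.6] [[0.724, -0.15, 0.001], [0.775, -0.097, 0.011], [0.873, -0.039, 0.017]]
bin 0.7 [176.4, 120.3, 271.0, 236.0] [[0.511, 0.036, 0.028],
[... 2173 characters left out ...]
 0.037], [0.425, 0.427, 0.082]]
mug 0.36 [285.9, 181.6, 367.5, 279.6] [[0.532, 0.037, 0.025], [0.679, 0.149, 0.243], [0.804, 0.263, 0.249]]
caddy 0.68 [391.3, 186.9, 421.2, 215.6] [[0.451, 0.428, 0.002], [0.494, 0.455, 0.104], [0.518, 0.497, 0.113]]
caddy 0.38 [285.5, 192.3, 306.8, 281.8] [[0.568, 0.021, 0.022], [0.685, 0.071, 0.194], [0.814, 0.116, 0.247]]
soapbox 0.85 [259.7, 158.6, 280.7, 187.9] [[0.355, -0.095, -0.003], [0.409, -0.055, 0.03], [0.455, -0.018, 0.037]]
soapbox 0.65 [393.8, 187.2, 424.4, 217.6] [[0.434, 0.428, -0.0], [0.492, 0.458, 0.104], [0.518, 0.509, 0.113]]
hairbrush 0.52 [314.3, 148.3, 336.9, 183.0] [[0.284, 0.129, -0.001], [0.342, 0.149, 0.026], [0.432, 0.177, 0.034]]
```

View pics/1.png

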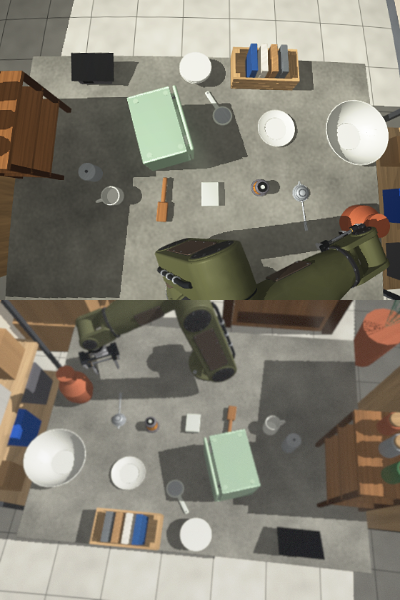

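The pictures show the pale green unit at about (160,125) in the top view with its panel along the right edge, so it faces roughly world -y. The lantern is at (262,187), the soap box at (210,194), and the hairbrush at (164,200).

```bash
python3 - <<'E'
from h import *
s=np.load('s.npz')
for n,i,d in(('top','a','da'),('side','b','db')):
  P,uv=cloud(n,s[d]); g=(abs(P[:,0]-.65)<.2)&(abs(P[:,1]-.14)<.2)&(P[:,2]>.238)&(P[:,2]<.256)
  Q=P[g]; r=cv2.minAreaRect(Q[:,:2].astype(np.float32)); print(n,r,cv2.boxPoints(r).round(3).tolist(),np.median(Q[:,2]))
  # profile along front normal
  for yaw in ([r[2]] if True else []):
    pass
  # body-colour lantern mask
  L=P[(abs(P[:,0]-.432)<.06)&(abs(P[:,1]+.27)<.06)]
  for lo,hi in((.02,.05),(.055,.066),(.07,.085),(.005,.014)):
    q=L[(L[:,2]>lo)&(L[:,2]<hi)]; 
    if len(q): print(lo,q.min(0).round(3),q.max(0).round(3),cv2.minEnclosingCircle(q[:,:2].astype(np.float32)))
a=s['a'][100:290,160:420]; cv2.imwrite('pics/2.png',cv2.resize(a,(780,570),interpolation=cv2.INTER_CUBIC))
E
```

```text
top ((0.6590043306350708, 0.14868110418319702), (0.2697499990463257, 0.19692093133926392), 17.43087387084961) [[0.5009999871253967, 0.20200000703334808], [0.5600000023841858, 0.014000000432133675], [0.8169999718666077, 0.0949999988079071], [0.7580000162124634, 0.28299999237060547]] 0.24490685034523185
0.02 [ 0.403 -0.274  0.02 ] [ 0.47  -0.247  0.049] ((0.4363308548927307, -0.2700379490852356), 0.033396314829587936)
0.055 [ 0.405 -0.309  0.056] [ 0.463 -0.247  0.066] ((0.43367519974708557, -0.2781497836112976), 0.031473543494939804)
0.07 [ 0.405 -0.305  0.07 ] [ 0.46  -0.249  0.081] ((0.4341360628604889, -0.27670490741729736), 0.029744042083621025)
0.005 [ 0.375 -0.322  0.005] [ 0.484 -0.217  0.014] ((0.42960217595100403, -0.26944300532341003), 0.07603344321250916)
side ((0.6587624549865723, 0.14919669926166534), (0.2718752324581146, 0.19768010079860687), 17.30809783935547) [[0.5, 0.2029999941587448], [0.5580000281333923, 0.014000000432133675], [0.8180000185966492, 0.0949999988079071], [0.7590000033378601, 0.2840000092983246]] 0.2440890552297544
0.02 [ 0.425 -0.302  0.021] [ 0.467 -0.246  0.049] ((0.44041433930397034, -0.2751820385456085), 0.030795814469456673)
0.055 [ 0.409 -0.306  0.055] [ 0.467 -0.246  0.066] ((0.436445951461792, -0.2757534384727478), 0.031747665256261826)
0.07 [ 0.413 -0.302  0.07 ] [ 0.464 -0.248  0.078] ((0.4395199120044708, -0.27441534399986267), 0.02804972603917122)
0.005 [ 0.386 -0.327  0.005] [ 0.489 -0.211  0.014] ((0.4362158477306366, -0.27131786942481995), 0.06329012662172318)
```

View pics/2.png

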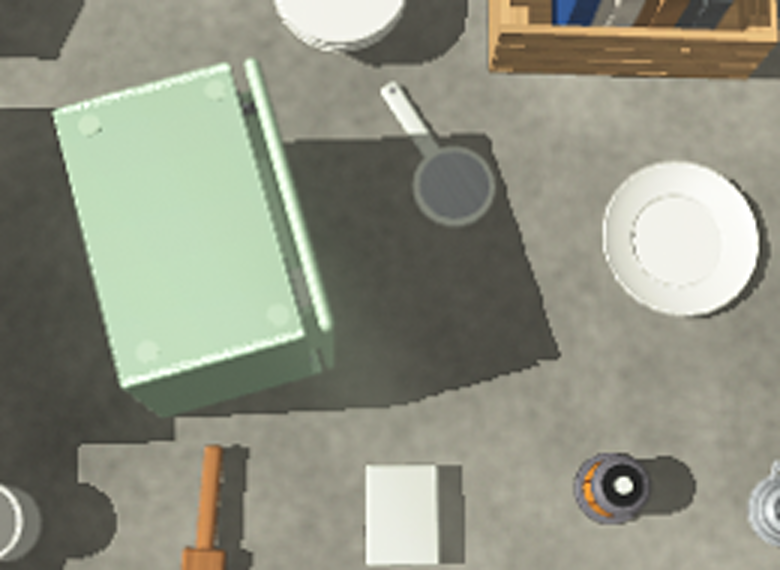

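>>> carry_out(
  commands=[1,23,26,9,0,0,0.72,1,23,26,9,0,0,0.72,1,23,26,9,0,0,0.72,1,23,26,9,0,0,0.72,1,23,26,9,0,0,0.72,1,23,26,9,0,0,0.72,1,47,48,9,0,0,1.44,1,47,48,9,0,0,1.44,1,47,48,9,0,0,1.44,1,47,48,9,0,0,1.44,1,47,48,9,0,0,1.44,1,47,48,9,0,0,1.44],
)

```text
time_s: 2.1
ee_pos: [0.5728, -0.1425, 0.2843]
eef_rot: [3.141, -0.0, 0.311]
force: [0.2, -1.0, -0.6]
grip_width: 0.0175
```

>>> carry_out(
  commands=[1,12.4,16.5,0,0,0,0,1,12.4,16.5,0,0,0,0,1,12.4,16.5,0,0,0,0,1,12.4,16.5,0,0,0,0,1,12.4,16.5,0,0,0,0,1,12.4,16.5,0,0,0,0,1,12.4,16.5,-6,0,0,0,1,12.4,16.5,-6,0,0,0,1,12.4,16.5,-6,0,0,0,1,12.4,16.5,-6,0,0,0],
)

```text
time_s: 2.93
ee_pos: [0.6966, 0.0223, 0.2243]
eef_rot: [-3.141, 0.001, 0.311]
force: [0.5, 0.7, 0.5]
grip_width: 0.0006
```

```bash
python3 - <<'E'
from h import *
a,d=viewer.camera('wrist'); o=ctrl.get_obs(); cv2.imwrite('pics/3.png',a)
print(o['ee_pos'],o['eef_rot'],o['force'],o['qpos'],o['grip_width'])
P,_=cloud('wrist',d); ux=np.array([-.2985,.9544,0]); E=np.array([.6885,.0545,.245])
Q=(P-E)@np.array([ux,[-.9544,-.2985,0],[0,0,1]]).T
g=(abs(Q[:,1])<.14)&(abs(Q[:,0])<.06)&(Q[:,2]>-.2)
for lo in np.arange(-.2,.01,.01):
  q=Q[g&(Q[:,2]>lo)&(Q[:,2]<lo+.01)&(abs(Q[:,1])>.03)]
  if len(q)>5: print(round(lo,3),len(q),np.percentile(q[:,0],[2,50,98]).round(4),np.percentile(q[:,1],[2,98]).round(3))
E
```

```text
[0.69705448 0.02226999 0.22595559] [ 3.14087661e+00 -1.75880894e-03  3.10555695e-01] [ 0.05509282 -0.36419923  1.21201375] [-2.05251929e-02  6.34571705e-01  9.93003637e-01 -1.05607010e-04
  1.51212126e+00 -3.31074165e-01] 0.0006285315504964257
-0.11 253 [0.0128 0.0131 0.0133] [-0.103  0.084]
-0.1 415 [0.0127 0.013  0.0135] [-0.107  0.081]
-0.09 490 [0.0127 0.013  0.0152] [-0.107  0.077]
-0.08 540 [0.0127 0.0129 0.0165] [-0.107  0.075]
-0.07 598 [0.0126 0.0129 0.0172] [-0.107  0.071]
-0.06 611 [0.0126 0.0128 0.0132] [-0.102  0.07 ]
-0.05 800 [0.0125 0.0128 0.0204] [-0.129  0.13 ]
-0.04 2557 [0.0126 0.0148 0.0228] [-0.124  0.125]
-0.03 2681 [0.0125 0.0131 0.024 ] [-0.124  0.125]
-0.02 920 [0.0124 0.0128 0.018 ] [-0.128  0.127]
-0.01 6644 [0.0015 0.0134 0.0554] [-0.12   0.128]
0.0 36926 [0.0045 0.0413 0.0592] [-0.115  0.122]
```

View pics/3.png

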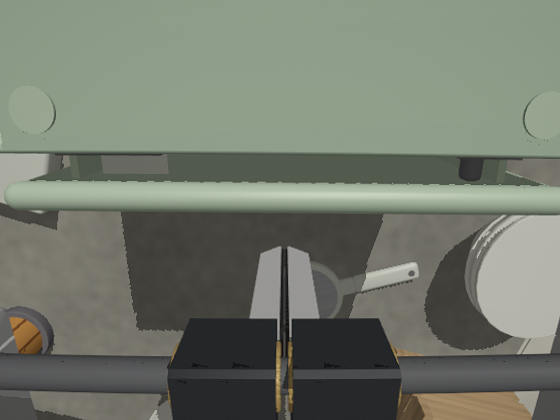

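The wrist view shows the rim level across the picture at row 197. The shut fingertips are at about (285,260), some 25 mm in front of it. I'll close in and press in steps.

>>> carry_out(
  commands=[1,-0.6,1.9,0,0,0,0,1,-0.72,2.3,0,0,0,0,1,-0.78,2.5,0,0,0,0,1,-0.78,2.5,0,0,0,0],
)

```text
time_s: 3.32
ee_pos: [0.6897, 0.0471, 0.2277]
eef_rot: [3.14, -0.004, 0.311]
force: [-0.0, 0.1, 0.6]
grip_width: 0.0005
```

>>> carry_out(
  commands=[1,-0.06,0.2,0,0,0,0,1,-0.12,0.4,0,0,0,0,1,-0.12,0.4,0,0,0,0],
)

```text
time_s: 3.57
ee_pos: [0.6886, 0.0508, 0.2281]
eef_rot: [3.139, -0.005, 0.31]
force: [-0.4, -2.1, 2.2]
grip_width: 0.0005
```

>>> carry_out(
  commands=[1,-0.06,0.2,0,0,0,0,1,-0.09,0.3,0,0,0,0,1,-0.09,0.3,0,0,0,0],
)

```text
time_s: 3.82
ee_pos: [0.6876, 0.0538, 0.2282]
eef_rot: [3.139, -0.005, 0.31]
force: [-0.3, -2.7, 1.9]
grip_width: 0.0005
```

>>> carry_out(
  commands=[1,-0.06,0.2,0,0,0,0,1,-0.09,0.3,0,0,0,0,1,-0.09,0.3,0,0,0,0],
)

```text
time_s: 4.07
ee_pos: [0.6869, 0.0562, 0.2282]
eef_rot: [3.138, -0.005, 0.31]
force: [0.9, -7.2, 1.8]
grip_width: 0.0006
```

>>> carry_out(
  commands=[1,-0.03,0.1,0,0,0,0,1,-0.05,0.15,0,0,0,0,1,-0.05,0.15,0,0,0,0],
)

```text
time_s: 4.32
ee_pos: [0.6868, 0.0563, 0.2282]
eef_rot: [3.135, -0.005, 0.309]
force: [3.9, -11.0, 0.4]
grip_width: 0.0004
```

>>> carry_out(
  commands=[1,0.6,-3.9,0,0,0,0,1,1,-7.8,0,0,0,0,1,2,-11.5,0,0,0,0,1,2,-13,0,0,0,0,1,2,-13,4,0,0,0,1,2,-13,6,0,0,0],
)

```text
time_s: 4.82
ee_pos: [0.7067, -0.0742, 0.2903]
eef_rot: [3.136, -0.006, 0.308]
force: [-0.7, 0.6, 1.3]
grip_width: 0.0004
```

```bash
cat >> h.py <<'E'
ux=np.array([-.2985,.9544,0]); uy=np.array([-.9544,-.2985,0]); uz=np.array([0,0,1.]); U=np.array([ux,uy,uz])
E=np.array([.6885,.0545,.245]); H=E-[0,0,.223]   # H: hinge foot, outer rim plane
def unitcloud(n):
    a,d=viewer.camera(n); P,uv=cloud(n,d); return a,(P-H)@U.T,uv
E
python3 - <<'E'
from h import *
o=ctrl.get_obs(); print(o['ee_pos'],o['force'])
a,Q,uv=unitcloud('top'); 
b,Q2,_=unitcloud('side'); cv2.imwrite('pics/4.png',np.hstack([cv2.resize(a[90:270,150:390],(400,300)),cv2.resize(b[150:330,200:440],(400,300))]))
for Q in(Q,Q2):
  # rim: highest along each x-bin for y in side bands away from tool
  for x in np.arange(-.16,.06,.01):
    g=(Q[:,0]>x)&(Q[:,0]<x+.01)&(abs(Q[:,1])<.13)&(Q[:,2]<.235)&(Q[:,2]>.02)
    if g.sum()>3: print(round(x,3),g.sum(),np.percentile(Q[g][:,2],[5,50,95]).round(3),Q[g][:,1].min().round(3),Q[g][:,1].max().round(3))
  print()
E
```

```text
[ 0.70666205 -0.07419878  0.29026955] [-0.70697608  0.62846353  1.30022983]
-0.06 121 [0.207 0.212 0.215] -0.129 0.018
-0.05 237 [0.185 0.203 0.214] -0.13 0.028
-0.04 230 [0.15  0.168 0.191] -0.13 0.037
-0.03 228 [0.116 0.134 0.196] -0.11 0.047
-0.02 234 [0.083 0.102 0.199] -0.11 0.069
-0.01 241 [0.049 0.071 0.2  ] -0.111 0.086
0.0 215 [0.022 0.047 0.202] -0.111 0.099
0.01 119 [0.04  0.19  0.206] -0.11 0.111
0.02 134 [0.069 0.213 0.224] -0.129 0.125
0.03 338 [0.22  0.223 0.226] -0.13 0.13
0.04 338 [0.22  0.223 0.227] -0.13 0.13
0.05 336 [0.22  0.223 0.227] -0.13 0.13

-0.06 199 [0.205 0.21  0.215] -0.13 0.127
-0.05 223 [0.186 0.207 0.214] -0.129 0.13
-0.04 212 [0.153 0.173 0.192] -0.13 0.129
-0.03 204 [0.118 0.142 0.197] -0.129 0.128
-0.02 198 [0.084 0.109 0.198] -0.129 0.112
-0.01 197 [0.048 0.073 0.199] -0.13 0.11
0.0 171 [0.022 0.045 0.203] -0.127 0.111
0.01 77 [0.028 0.19  0.206] -0.112 0.108
0.02 145 [0.038 0.209 0.224] -0.13 0.13
0.03 301 [0.064 0.222 0.227] -0.129 0.13
0.04 250 [0.218 0.222 0.226] -0.13 0.129
0.05 250 [0.218 0.222 0.226] -0.128 0.128
```

View pics/4.png

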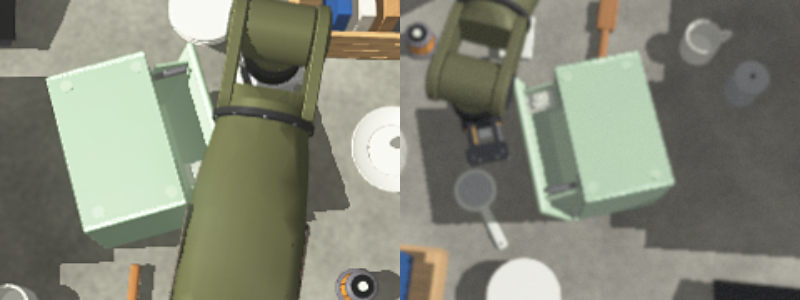

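The bin has sprung ajar to about 0.29 rad, with its rim at unit x ≈ -0.06. The catch block is at its +y end and the plunger at -y, so I'll hook behind the middle of the edge.

>>> carry_out(
  commands=[1,-1.2,10.8,2.2,0.43,0.134,0,1,-1.2,10.8,2.2,0.43,0.134,0,1,-1.2,10.8,2.2,0.43,0.134,0,1,-1.2,10.8,2.2,0.43,0.134,0,1,-1.2,10.8,2.2,0.43,0.134,0,1,-1.2,10.8,2.2,0.43,0.134,0,1,-1.2,10.8,2.2,0.43,0.134,0,1,-1.2,10.8,-2,0.43,0.134,0,1,-1.2,10.8,-5,0.43,0.134,0,1,-1.2,10.8,-7,0.43,0.134,0,1,-1.2,10.8,-7,0.43,0.134,0],
)

```text
time_s: 5.83
ee_pos: [0.6941, 0.0353, 0.2179]
eef_rot: [-2.698, -0.007, 0.304]
force: [-0.6, -0.1, 0.1]
grip_width: 0.0005
```

```bash
cat >> h.py <<'E'
def st():
    o=ctrl.get_obs(); print('t',round(o['time_s'],2),'tcp unit',((o['ee_pos']-H)@U.T).round(4),'F unit',(U@o['force']).round(1),'rot',o['eef_rot'].round(3),'q',o['qpos'].round(2))
E
python3 -c "
from h import *
st()"
```

```text
t 5.83 tcp unit [-0.02    0.0004  0.1959] F unit [0.1 0.6 0.1] rot [-2.698 -0.007  0.304] q [-0.15  0.74  0.9   0.4   1.69 -0.45]
```

>>> carry_out(
  commands=[1,0.24,-0.76,-0.1,0,0,0,1,0.48,-1.53,-0.3,0,0,0,1,0.66,-2.1,-0.5,0,0,0,1,0.84,-2.7,-0.7,0,0,0,1,1.02,-3.25,-0.9,0,0,0,1,1.2,-3.8,-1.1,0,0,0,1,1.35,-4.4,-1.3,0,0,0,1,1.5,-4.8,-1.5,0,0,0,1,1.64,-5.25,-1.5,0,0,0,1,1.64,-5.25,-1.5,0,0,0],
)

```text
time_s: 6.67
ee_pos: [0.7107, -0.0182, 0.2026]
eef_rot: [-2.698, -0.006, 0.304]
force: [-0.3, -0.6, -0.0]
grip_width: 0.0005
```

```bash
cat >> h.py <<'E'
def ang(n='side'):
    a,Q,uv=unitcloud(n); r=[]
    g=(abs(Q[:,1])<.125)&(Q[:,2]>.06)&(Q[:,2]<.19)&(Q[:,0]<.012)&(Q[:,0]>-.16)&(abs(Q[:,1])>.02)
    q=Q[g]; th=np.linspace(-.1,.8,181)
    # panel inner face: x cos + z sin const (~.012) -> histogram peak
    n_=[(np.abs(q[:,0]*np.cos(t)+q[:,2]*np.sin(t)-.012-0)<.003).sum() for t in th]
    k=np.argmax(n_); print(n,'angle',th[k].round(3),n_[k],len(q)); return a,Q,uv
E
python3 -c "
from h import *
st(); ang(); ang('top')"
```

```text
t 6.67 tcp unit [-0.076   0.0005  0.1806] F unit [-0.5  0.5 -0. ] rot [-2.698 -0.006  0.304] q [-0.22  0.82  0.81  0.39  1.73 -0.5 ]
side angle 0.525 951 1465
top angle 0.53 1181 1789
```

>>> carry_out(
  commands=[1,0.16,-0.5,-0.35,0,0,0,1,0.32,-1.0,-0.7,0,0,0,1,0.46,-1.5,-1.05,0,0,0,1,0.58,-1.85,-1.3,0,0,0,1,0.58,-1.85,-1.3,0,0,0],
)

```text
time_s: 7.18
ee_pos: [0.7164, -0.0368, 0.1888]
eef_rot: [-2.698, -0.005, 0.303]
force: [0.4, -0.4, -0.9]
grip_width: 0.0004
```

```bash
python3 -c "
from h import *
st(); ang(); ang('top')"
```

```text
t 7.18 tcp unit [-0.0954  0.0007  0.1668] F unit [-0.5 -0.2 -0.9] rot [-2.698 -0.005  0.303] q [-0.24  0.85  0.78  0.38  1.74 -0.53]
side angle 0.665 1060 1785
top angle 0.66 1346 2140
```

>>> carry_out(
  commands=[1,0.05,-0.15,-0.1,0,0,0,1,0.1,-0.3,-0.2,0,0,0,1,0.1,-0.3,-0.2,0,0,0],
)

```text
time_s: 7.53
ee_pos: [0.7174, -0.0391, 0.1875]
eef_rot: [-2.698, -0.006, 0.304]
force: [-0.3, 0.2, -0.4]
grip_width: 0.0006
```

```bash
python3 -c "
from h import *
st(); ang(); ang('top')"
```

```text
t 7.53 tcp unit [-0.098   0.0003  0.1655] F unit [ 0.3  0.2 -0.4] rot [-2.698 -0.006  0.304] q [-0.25  0.86  0.77  0.38  1.74 -0.53]
side angle 0.665 1114 1831
top angle 0.66 1371 2211
```

>>> carry_out(
  commands=[1,0.05,-0.15,-0.1,0,0,0,1,0.1,-0.3,-0.2,0,0,0,1,0.1,-0.3,-0.2,0,0,0],
)

```text
time_s: 7.88
ee_pos: [0.7185, -0.0419, 0.1857]
eef_rot: [-2.698, -0.007, 0.304]
force: [-0.7, 1.4, 1.4]
grip_width: 0.0007
```

```bash
python3 -c "
from h import *
st(); ang()"
```

```text
t 7.88 tcp unit [-0.101   0.0002  0.1637] F unit [1.6 0.2 1.4] rot [-2.698 -0.007  0.304] q [-0.25  0.86  0.77  0.38  1.74 -0.53]
side angle 0.665 1145 1868
```

>>> carry_out(
  commands=[1,-0.48,1.5,1.2,0,0,0,1,-0.48,1.5,4,0,0,0,1,-0.48,1.5,8,0.1,0.03,0,1,-0.48,1.5,12,0.19,0.06,0,1,-0.48,1.5,15,0.19,0.06,0,-1,-0.48,1.5,15,0.19,0.06,0],
)

```text
time_s: 8.43
ee_pos: [0.7139, -0.028, 0.3416]
eef_rot: [-2.503, -0.013, 0.302]
force: [-0.4, 0.4, 0.8]
grip_width: 0.0044
```

```bash
python3 - <<'E'
from h import *
st()
a,Q,uv=unitcloud('wrist'); cv2.imwrite('pics/5.png',a); np.savez('w.npz',a=a,Q=Q,uv=uv)
ang()
# bin frame about point H+(.007): x'=x cos+z sin, z'=-x sin+z cos
t=.65; X=Q[:,0]*np.cos(t)+Q[:,2]*np.sin(t); Z=-Q[:,0]*np.sin(t)+Q[:,2]*np.cos(t); Y=Q[:,1]
def hist(v,lo,hi):
    h,e=np.histogram(v,np.arange(lo,hi,.002)); k=np.argsort(h)[::-1][:4]; return [(round(e[i]+.001,3),int(h[i])) for i in k]
m=abs(Y)<.105
print('floor z',hist(Z[m&(X>.03)&(X<.13)],-.02,.05)); print('panel inner x',hist(X[m&(Z>.05)&(Z<.2)],-.01,.04)); print('back x',hist(X[m&(Z>.03)&(Z<.14)],.1,.18))
m2=(X>.03)&(X<.13)&(Z>.03)&(Z<.15); print('sides',hist(Y[m2&(Y>0)],.05,.14),hist(Y[m2&(Y<0)],-.14,-.05))
c=(Z>.12)&(Z<.24)&(X>.02)&(X<.09)&(Y>.05)&(Y<.11); print('catch',c.sum(),np.percentile(np.c_[X,Y,Z][c],[2,50,98],axis=0).round(3))
E
```

```text
t 8.43 tcp unit [-0.0863  0.0004  0.3196] F unit [0.5 0.2 0.8] rot [-2.503 -0.013  0.302] q [-0.28  0.92  0.38  0.63  2.12 -0.33]
side angle 0.665 1023 1776
floor z [(np.float64(-0.007), 6447), (np.float64(-0.005), 2475), (np.float64(-0.009), 455), (np.float64(-0.003), 24)]
panel inner x [(np.float64(0.009), 6324), (np.float64(0.011), 365), (np.float64(0.007), 124), (np.float64(0.035), 74)]
back x [(np.float64(0.149), 173), (np.float64(0.147), 152), (np.float64(0.177), 28), (np.float64(0.145), 3)]
sides [(np.float64(0.107), 2055), (np.float64(0.109), 233), (np.float64(0.127), 67), (np.float64(0.125), 57)] [(np.float64(-0.105), 1302), (np.float64(-0.107), 435), (np.float64(-0.125), 86), (np.float64(-0.109), 56)]
catch 2845 [[0.021 0.067 0.125]
 [0.051 0.095 0.175]
 [0.086 0.109 0.187]]
```

View pics/5.png

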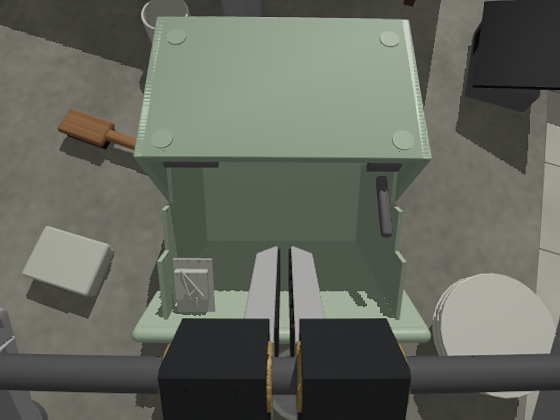

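The wrist view shows the bin fully tipped out, its floor clear at about (270,215). The catch block is on the left at (193,285) and the plunger on the right at (385,205). I need the catch's height and the floor slope to plan body clearance.

```bash
python3 - <<'E'
from h import *
w=np.load('w.npz'); Q=w['Q']
t=.65
for it in range(3):
  X=Q[:,0]*np.cos(t)+Q[:,2]*np.sin(t); Z=-Q[:,0]*np.sin(t)+Q[:,2]*np.cos(t); Y=Q[:,1]
  f=(X>.03)&(X<.135)&(abs(Y)<.09)&(abs(Z+.007)<.006); c=np.polyfit(X[f],Z[f],1)
  p=(abs(Y)<.1)&(Z>.05)&(Z<.19)&(abs(X-.009)<.006); d=np.polyfit(Z[p],X[p],1)
  print(t,'floor slope',c.round(4),f.sum(),'panel',d.round(4)); 
c=(Z>.10)&(Z<.215)&(X>.016)&(X<.1)&(Y>.062)&(Y<.1025)
for z in np.arange(.10,.215,.005):
  g=c&(Z>z)&(Z<z+.005)
  if g.sum()>3: print(round(z,3),g.sum(),'X',np.percentile(X[g],[2,50,98]).round(3),'Y',np.percentile(Y[g],[2,98]).round(3))
E
```

```text
0.65 floor slope [ 0.0004 -0.0066] 8096 panel [0.0087 0.008 ]
0.65 floor slope [ 0.0004 -0.0066] 8096 panel [0.0087 0.008 ]
0.65 floor slope [ 0.0004 -0.0066] 8096 panel [0.0087 0.008 ]
0.17 685 X [0.016 0.055 0.065] Y [0.066 0.101]
0.175 254 X [0.018 0.055 0.065] Y [0.066 0.1  ]
0.18 887 X [0.028 0.042 0.056] Y [0.07  0.099]
```

>>> carry_out(
  commands=[-1,-12,-9,2,-0.25,-0.08,0,-1,-12,-9,2,-0.25,-0.08,0,-1,-20,-15,-2,-0.5,-0.156,0,-1,-20,-15,-2,-0.5,-0.156,0,-1,-29,-21.4,-16,-0.954,-0.2985,0,-1,-29,-21.4,-16,-0.954,-0.2985,0,-1,-29,-21.4,-16,-0.954,-0.2985,0,-1,-29,-21.4,-18,-0.954,-0.2985,0,-1,-29,-21.4,-18,-0.954,-0.2985,0,-1,-29,-21.4,-18,-0.954,-0.2985,0,-1,-29,-21.4,-18,-0.954,-0.2985,0,-1,-29,-21.4,-18,-0.954,-0.2985,0],
)

```text
time_s: 9.53
ee_pos: [0.4191, -0.2405, 0.1515]
eef_rot: [2.787, 0.001, 0.311]
force: [-0.4, 0.3, 0.0]
grip_width: 0.0915
```

```bash
python3 - <<'E'
from h import *
from scipy.spatial.transform import Rotation as R
st(); o=ctrl.get_obs(); T=R.from_euler('xyz',o['eef_rot']).as_matrix(); print(o['ee_pos'],T.round(3),o['grip_width'])
i=viewer.camera_info('wrist'); c=-np.array(i['R']).T@np.array(i['t']); print('cam in tool',T.T@(c-o['ee_pos']))
a,d=viewer.camera('wrist'); r=nets.silhouettes('wrist','lantern_mid'); cv2.imwrite('pics/6.png',a)
for q in r[:2]: 
  P,_=cloud('wrist',d,q['region']); print(q['confidence'],q['extent'])
  for lo,hi in((.015,.05),(.058,.068),(.004,.013)):
    p=P[(P[:,2]>lo)&(P[:,2]<hi)]
    if len(p): print(lo,len(p),p.min(0).round(4),p.max(0).round(4),cv2.minEnclosingCircle(p[:,:2].astype(np.float32)))
E
```

```text
t 9.53 tcp unit [-0.2011  0.3451  0.1295] F unit [0.4 0.3 0. ] rot [2.787e+00 1.000e-03 3.110e-01] q [-0.46  0.09  1.95 -0.33  0.88 -0.58]
[ 0.41911176 -0.24045342  0.15148812] [[ 0.952  0.287  0.106]
 [ 0.306 -0.893 -0.331]
 [-0.001  0.347 -0.938]] 0.0915036929043887
cam in tool [-0.00084554 -0.08570588 -0.17948132]
0.61 [245.5, 138.9, 333.7, 246.8]
0.015 2195 [ 0.3987 -0.3017  0.015 ] [ 0.4719 -0.2395  0.05  ] ((0.4351826012134552, -0.2759830951690674), 0.03708845004439354)
0.058 571 [ 0.4048 -0.2887  0.0581] [ 0.4653 -0.2458  0.068 ] ((0.43514522910118103, -0.2752937376499176), 0.03067792020738125)
0.004 315 [ 0.3979 -0.2904  0.0041] [ 0.4653 -0.2391  0.013 ] ((0.43277716636657715, -0.2722524106502533), 0.03736013546586037)
```

View pics/6.png

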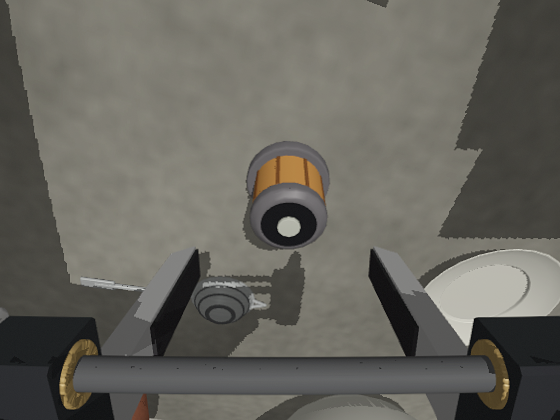

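The wrist view shows the lantern at (288,200), amber side up to the camera, centred between the open fingers and clear of its neighbours.

>>> carry_out(
  commands=[-1,0.4,0.3,0,0,0,0,-1,0.8,-0.95,-3.5,0,0,0,-1,1.15,-2.1,-7,0,0,0,-1,1.5,-3.2,-10,0,0,0,-1,1.81,-4.15,-12.7,0,0,0,-1,1.81,-4.15,-12.7,0,0,0,-1,1.81,-4.15,-12.7,0,0,0],
)

```text
time_s: 10.22
ee_pos: [0.4394, -0.2817, 0.026]
eef_rot: [2.788, 0.001, 0.309]
force: [-0.8, -0.1, 1.0]
grip_width: 0.0942
```

>>> carry_out(
  commands=[-1,-0.2,0,-0.1,0,0,0,1,-0.2,0,-0.1,0,0,0,1,-0.2,0,-0.1,0,0,0,1,-0.2,0,-0.1,0,0,0,1,-0.2,0,-0.1,0,0,0,1,-0.2,0,-0.1,0,0,0,1,-0.2,0,-0.1,0,0,0,1,-0.2,0,-0.1,0,0,0],
  force=25,
)

```text
time_s: 10.88
ee_pos: [0.4374, -0.2818, 0.0254]
eef_rot: [2.788, 0.001, 0.309]
force: [-2.6, 1.5, 6.9]
grip_width: 0.0607
```

>>> carry_out(
  commands=[1,0,0,1.5,0,0,0,1,0,0,4,0,0,0,1,0,0,8,0,0,0,1,1,1,12,0,0,0,1,4,3,16,0,0,0,1,7,5,19,0,0,0,1,10,7,22,0.1,0.03,0,1,13,10,25,0.2,0.06,0,1,16,13,27,0.3,0.1,0,1,18,16,27,0.4,0.13,0,1,19,16,27,0.5,0.16,0,1,19,16,27,0.5,0.16,0],
  force=25,
)

```text
time_s: 11.88
ee_pos: [0.6313, -0.1199, 0.2931]
eef_rot: [-2.962, 0.002, 0.312]
force: [-0.5, -0.2, -1.8]
grip_width: 0.0601
```

```bash
python3 - <<'E'
from h import *
st(); o=ctrl.get_obs(); print(o['ee_pos'],o['force'],o['grip_width'])
E
```

```text
t 11.88 tcp unit [-0.1493  0.1067  0.2711] F unit [-0.1  0.5 -1.8] rot [-2.962e+00  2.000e-03  3.120e-01] q [-0.31  0.54  1.    0.15  1.71 -0.6 ]
[ 0.63127708 -0.11987965  0.29312052] [-0.45919749 -0.20743348 -1.77710712] 0.06014985804236303
```

>>> carry_out(
  commands=[1,4,3,0.5,0.1,0.03,0,1,7.8,6,0.5,0.112,0.035,-0.008,1,7.8,8.45,0.3,0.112,0.035,-0.008,1,7.8,8.45,0.2,0.112,0.035,-0.008,1,7.8,8.45,0.2,0.112,0.035,-0.008],
)

```text
time_s: 12.3
ee_pos: [0.7097, -0.0334, 0.2931]
eef_rot: [-2.844, 0.004, 0.307]
force: [1.0, -0.9, -1.8]
grip_width: 0.0601
```

```bash
cat >> h.py <<'E'
def lant():
    # lantern pose from side/top? tilt of TCP frame and goals
    from scipy.spatial.transform import Rotation as R
    o=ctrl.get_obs(); T=R.from_euler('xyz',o['eef_rot']).as_matrix(); b=U@(-T[:,2]); print('b unit',b.round(4),'jaw',(U@T[:,0]).round(4),'tilt',np.arctan2(-b[0],b[2]).round(4))
def goto(x,y,z):
    o=ctrl.get_obs(); print('delta cm',((H+np.array([x,y,z])@U-o['ee_pos'])*100).round(2))
E
python3 - <<'E'
from h import *
st(); lant(); goto(-.0561,.007,.2256); goto(.0044,.007,.146)
a,Q,uv=ang('side')
b,d=viewer.camera('wrist'); cv2.imwrite('pics/7.png',b)
cv2.imwrite('pics/7s.png',a)
E
```

```text
t 12.3 tcp unit [-0.0902  0.006   0.2711] F unit [-1.1 -0.7 -1.8] rot [-2.844  0.004  0.307] q [-0.2   0.76  0.66  0.27  1.85 -0.44]
b unit [-0.293  -0.0047  0.9561] jaw [ 0.0035 -1.     -0.0038] tilt 0.2974
delta cm [-1.11  3.22 -4.55]
delta cm [ -2.92   9.   -12.51]
side angle 0.665 674 1307
```

View pics/7.png

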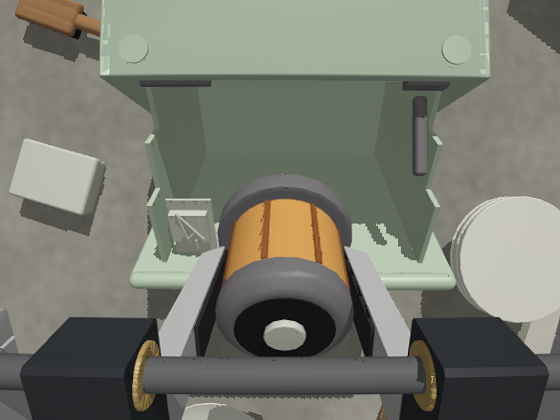

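The lantern is held squarely at (285,270), tilted to match the open bin, with the catch at (190,225) to its left and the plunger at (420,135).

>>> carry_out(
  commands=[1,-0.55,1.6,-2.3,0,0,0,1,-1.1,3.2,-4.5,0,0,0,1,-1.6,4.8,-6.5,0,0,0,1,-2.1,6.3,-8.5,0,0,0,1,-2.5,7.6,-10.5,0,0,0,1,-2.9,9,-12.5,0,0,0,1,-2.9,9,-12.5,0,0,0],
)

```text
time_s: 12.98
ee_pos: [0.6777, 0.0552, 0.1664]
eef_rot: [-2.843, 0.008, 0.304]
force: [-0.1, 0.0, -2.2]
grip_width: 0.0603
```

```bash
python3 - <<'E'
from h import *
st(); lant(); goto(.0339,.007,.0494); 
ang('side')
a,d=viewer.camera('wrist'); r=nets.silhouettes('wrist','lantern_mid')
g=cv2.cvtColor(a,cv2.COLOR_BGR2HSV); amb=(g[...,0]>8)&(g[...,0]<25)&(g[...,1]>120)&(g[...,2]>90)
P,uv=cloud('wrist',d); Q=(P-H)@U.T
# dark cap top
v=g[uv[:,1],uv[:,0],2]; m=(abs(uv[:,0]-285)<45)&(uv[:,1]>300)&(uv[:,1]<352)&(v<60)
q=Q[m]; c=np.median(q,0); q=q[np.linalg.norm(q-c,axis=1)<.035]
for k in range(4):
  c=q.mean(0); n=np.linalg.svd(q-c,full_matrices=False)[2][2]; n*=np.sign(n[2]); r_=(q-c)@n; q=q[abs(r_)<max(.0012,2*np.median(abs(r_)))]
print('cap',len(q),c.round(4),'normal',n.round(3),'tilt',np.arctan2(-n[0],n[2]).round(3),'side',np.arcsin(n[1]).round(3))
m=amb[uv[:,1],uv[:,0]]&(abs(uv[:,0]-285)<80)&(uv[:,1]>150); q=Q[m]
zb=np.array([-.6052,0,.7961]); xb=np.array([.7961,0,.6052])
print('amber',len(q),'xb',np.percentile(q@xb,[1,50,99]).round(4),'y',np.percentile(q[:,1],[1,99]).round(4),'zb',np.percentile(q@zb,[1,99]).round(4))
from scipy.optimize import least_squares
def f(p):
  ax=np.array([-np.sin(p[0]),p[1],np.cos(p[0])]);ax/=np.linalg.norm(ax); w=q-np.array([p[2],p[3],q[:,2].mean()]); return np.linalg.norm(w-np.outer(w@ax,ax),axis=1)-.030
s=least_squares(f,[.65,0,np.median(q[:,0])+.02,.007],loss='soft_l1',f_scale=.001); print('axis tilt',s.x.round(4),s.cost,'median res',np.median(abs(f(s.x))).round(4))
E
```

```text
t 12.98 tcp unit [0.0038 0.0101 0.1444] F unit [ 0.1  0.1 -2.2] rot [-2.843  0.008  0.304] q [-0.08  0.69  1.07  0.27  1.51 -0.42]
b unit [-0.2939 -0.0075  0.9558] jaw [ 0.0012 -1.     -0.0075] tilt 0.2983
delta cm [-0.6   2.96 -9.5 ]
side angle 0.66 710 1047
cap 3233 [-0.0181  0.0084  0.1918] normal [-0.587  0.002  0.81 ] tilt 0.627 side 0.002
amber 4755 xb [0.1057 0.1228 0.1267] y [-0.02    0.0349] zb [0.1094 0.1473]
axis tilt [-0.4026 20.7434  0.0376 -0.2602] 0.016972623993467655 median res 0.0038
```

>>> carry_out(
  commands=[1,-0.1,0.5,-1.5,0.019,0.006,0,1,-0.25,1,-3,0.019,0.006,0,1,-0.35,1.5,-4.5,0.019,0.006,0,1,-0.48,2,-6,0.019,0.006,0,1,-0.58,2.4,-7.1,0.019,0.006,0,1,-0.69,2.78,-8.2,0.019,0.006,0,1,-0.69,2.78,-8.2,0.019,0.006,0],
)

```text
time_s: 13.72
ee_pos: [0.6727, 0.0809, 0.0872]
eef_rot: [-2.825, 0.003, 0.303]
force: [0.2, 0.5, -2.7]
grip_width: 0.0604
```

```bash
python3 - <<'E'
from h import *
st(); lant(); goto(.0363,.008,.0512); ang('side')
E
```

```text
t 13.72 tcp unit [0.0299 0.0072 0.0652] F unit [ 0.4 -0.3 -2.7] rot [-2.825  0.003  0.303] q [-0.05  0.75  1.16  0.3   1.36 -0.44]
b unit [-0.3114 -0.0031  0.9503] jaw [-4.0e-04 -1.0e+00 -3.3e-03] tilt 0.3166
delta cm [-0.26  0.59 -1.4 ]
side angle 0.665 746 1288
```

>>> carry_out(
  commands=[1,-0.09,0.29,-0.4,0,0,0,1,-0.18,0.58,-0.8,0,0,0,1,-0.2,0.66,-1,0,0,0,1,-0.2,0.66,-1,0,0,0],
)

```text
time_s: 14.1
ee_pos: [0.6711, 0.0874, 0.0785]
eef_rot: [-2.825, 0.002, 0.303]
force: [0.0, 0.2, -0.7]
grip_width: 0.0604
```

>>> carry_out(
  commands=[1,-0.02,0.06,-0.08,0,0,0,1,-0.03,0.1,-0.16,0,0,0,1,-0.03,0.1,-0.16,0,0,0],
)

```text
time_s: 14.35
ee_pos: [0.6711, 0.0883, 0.0779]
eef_rot: [-2.826, 0.001, 0.303]
force: [-1.6, -1.0, 5.6]
grip_width: 0.0603
```

```bash
python3 - <<'E'
from h import *
st(); lant()
a,d=viewer.camera('wrist'); b,_=viewer.camera('side'); cv2.imwrite('pics/8.png',np.hstack([cv2.resize(a,(440,330)),cv2.resize(b[170:300,240:420],(360,330))]))
P,uv=cloud('wrist',d); Q=(P-H)@U.T; g=cv2.cvtColor(a,cv2.COLOR_BGR2HSV); v=g[uv[:,1],uv[:,0],2]
m=(abs(uv[:,0]-285)<45)&(uv[:,1]>300)&(uv[:,1]<352)&(v<60)
q=Q[m]; c=np.median(q,0); q=q[np.linalg.norm(q-c,axis=1)<.035]
for k in range(4):
  c=q.mean(0); n=np.linalg.svd(q-c,full_matrices=False)[2][2]; n*=np.sign(n[2]); r_=(q-c)@n; q=q[abs(r_)<max(.0012,2*np.median(abs(r_)))]
print('cap',len(q),c.round(4),'tilt',np.arctan2(-n[0],n[2]).round(3),'side',np.arcsin(n[1]).round(3))
ZB=np.array([-.6052,0,.7961]);XB=np.array([.7961,0,.6052]); print('cap height above floor',c@ZB+.0066,'x from centre',c@XB-.0785)
E
```

```text
t 14.35 tcp unit [0.0374 0.0065 0.0559] F unit [-0.5  1.8  5.6] rot [-2.826e+00  1.000e-03  3.030e-01] q [-0.04  0.75  1.17  0.31  1.33 -0.43]
b unit [-3.105e-01 -8.000e-04  9.506e-01] jaw [-2.e-04 -1.e+00 -9.e-04] tilt 0.3158Traceback (most recent call last):
  File "<stdin>", line 4, in <module>
  File "h.py", line 8, in cloud
    p=cv2.undistortPoints(np.stack([u,v],1).astype(float)[:,None],K,np.array(i['D'],float))[:,0]
      ~~~~~~~~~~~~~~~~~~~^^^^^^^^^^^^^^^^^^^^^^^^^^^^^^^^^^^^^^^^^^^^^^^^^^^^^^^^^^^^^^^^^^
cv2.error: OpenCV(4.12.0) /io/opencv/modules/calib3d/src/undistort.dispatch.cpp:347: error: (-215:Assertion failed) CV_IS_MAT(_src) && CV_IS_MAT(_dst) && (_src->rows == 1 || _src->cols == 1) && (_dst->rows == 1 || _dst->cols == 1) && _src->cols + _src->rows - 1 == _dst->rows + _dst->cols - 1 && (CV_MAT_TYPE(_src->type) == CV_32FC2 || CV_MAT_TYPE(_src->type) == CV_64FC2) && (CV_MAT_TYPE(_dst->type) == CV_32FC2 || CV_MAT_TYPE(_dst->type) == CV_64FC2) in function 'cvUndistortPointsInternal'
```

View pics/8.png

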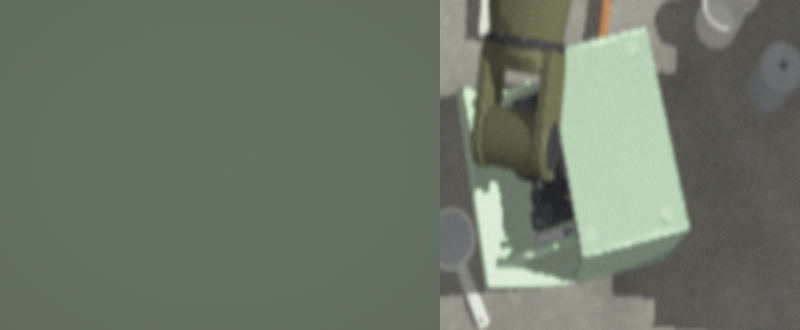

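The wrist camera now sees only the roof close below it. The side view shows the gripper inside the bin between the side walls. The force change of about 7 N upward fits the foot meeting the floor, so I'll ease the grip first so the foot seats.

>>> carry_out(
  commands=[1,0,0,0,0,0,0,1,0,0,0,0,0,0,1,0,0,0,0,0,0],
  force=4,
)

```text
time_s: 14.7
ee_pos: [0.6712, 0.0881, 0.0779]
eef_rot: [-2.826, 0.001, 0.303]
force: [-0.2, -0.8, -0.1]
grip_width: 0.0611
```

```bash
python3 - <<'E'
from h import *
st(); o=ctrl.get_obs(); print(o['moment'],o['grip_width'])
E
```

```text
t 14.7 tcp unit [0.0372 0.0064 0.0559] F unit [-0.7  0.5 -0.1] rot [-2.826e+00  1.000e-03  3.030e-01] q [-0.04  0.75  1.17  0.31  1.33 -0.43]
[-0.39484941 -0.24226562  0.02123133] 0.06108370589106144
```

>>> carry_out(
  commands=[-0.32,0,0,0,0,0,0,-0.36,0,0,0,0,0,0,-0.42,0,0,0,0,0,0,-0.6,0,0,0,0,0,0,-0.75,0,0,0,0,0,0,-0.75,0,0,0,0,0,0],
)

```text
time_s: 15.2
ee_pos: [0.6712, 0.0882, 0.0778]
eef_rot: [-2.826, 0.001, 0.303]
force: [0.2, -0.1, 0.1]
grip_width: 0.0814
```

```bash
python3 - <<'E'
from h import *
st(); lant(); o=ctrl.get_obs(); print(o['grip_width']); goto(.0374-.0315,.0065,.0559+.0965); ang()
E
```

```text
t 15.2 tcp unit [0.0373 0.0064 0.0558] F unit [-0.1 -0.2  0.1] rot [-2.826e+00  1.000e-03  3.030e-01] q [-0.04  0.75  1.17  0.31  1.33 -0.43]
b unit [-3.104e-01 -6.000e-04  9.506e-01] jaw [-4.e-04 -1.e+00 -7.e-04] tilt 0.3156
0.08138916058609937
delta cm [ 0.93 -3.    9.66]
side angle 0.665 818 1514
```

>>> carry_out(
  commands=[-0.75,0.1,-0.3,1,0,0,0,-0.75,0.28,-0.9,3,0,0,0,-0.75,0.56,-1.8,6,0,0,0,-0.75,0.93,-3,9.65,0,0,0,-0.75,1.4,-4.5,11.7,0,0,0,-0.75,1.9,-6,13.7,0,0,0,-0.75,2.3,-7.4,15.6,0,0,0,-0.75,2.74,-8.8,17.6,0,0,0,-0.75,2.74,-8.8,20,0,0,0,1,2.74,-8.8,21,0,0,0],
)

```text
time_s: 16.08
ee_pos: [0.699, -0.0009, 0.2918]
eef_rot: [-2.828, -0.003, 0.302]
force: [0.2, 0.5, 0.3]
grip_width: 0.0785
```

```bash
python3 - <<'E'
from h import *
st(); ang()
a,d=viewer.camera('wrist'); cv2.imwrite('pics/9.png',a)
P,uv=cloud('wrist',d); Q=(P-H)@U.T; g=cv2.cvtColor(a,cv2.COLOR_BGR2HSV)
amb=(g[...,0]>8)&(g[...,0]<25)&(g[...,1]>120)&(g[...,2]>80)
m=amb[uv[:,1],uv[:,0]]; q=Q[m]; ZB=np.array([-.6052,0,.7961]);XB=np.array([.7961,0,.6052])
q=q[(abs(q[:,1])<.1)&(abs(q@XB-.08)<.08)]
print(len(q)); 
if len(q): print('amber xb,y,zb', np.percentile(np.c_[q@XB-.0785,q[:,1],q@ZB+.0066],[2,50,98],axis=0).round(4))
E
```

```text
t 16.08 tcp unit [-0.056   0.0065  0.2698] F unit [ 0.4 -0.3  0.3] rot [-2.828 -0.003  0.302] q [-0.16  0.71  0.75  0.29  1.81 -0.41]
side angle 0.665 787 1354
859
amber xb,y,zb [[-0.0223 -0.0227  0.0155]
 [-0.0042  0.0059  0.0364]
 [-0.0007  0.0321  0.0556]]
```

View pics/9.png

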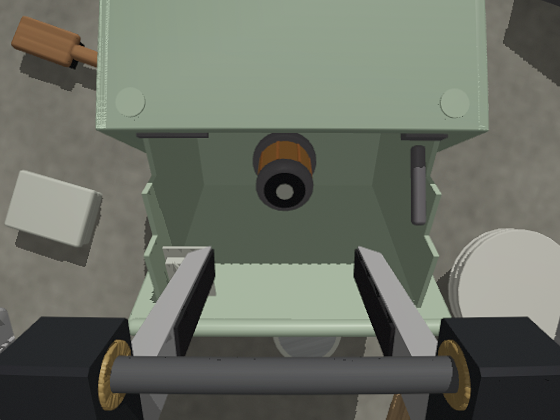

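The lantern stands upright and square in the bin at (285,170), foot flat: its amber band measures 15–56 mm above the floor and its y is 6 mm. Next I'll come round to the outside of the panel.

>>> carry_out(
  commands=[1,0.6,-2,2,0,0,0,1,2,-5.2,2.5,-0.1,-0.03,0,1,3,-8,2.5,-0.2,-0.06,0,1,3.9,-10.2,2.5,-0.3,-0.093,0,1,3.9,-10.2,0,-0.3,-0.093,0,1,3.9,-10.2,-4,-0.3,-0.093,0,1,3.9,-10.2,-8,-0.3,-0.093,0,1,3.9,-10.2,-11.5,-0.3,-0.093,0,1,3.9,-10.2,-11.5,-0.3,-0.093,0],
)

```text
time_s: 16.93
ee_pos: [0.7348, -0.1007, 0.1651]
eef_rot: [-3.135, 0.01, 0.305]
force: [-0.4, -0.2, -1.5]
grip_width: 0.0111
```

```bash
python3 - <<'E'
from h import *
st(); lant(); o=ctrl.get_obs(); print(o['ee_pos'],o['grip_width'])
for p in[(-.139,.154),(-.112,.172),(-.083,.185),(-.052,.194),(-.030,.197),(-.009,.198),(.0022,.2)]: goto(p[0],0,p[1])
ang()
E
```

```text
t 16.93 tcp unit [-0.162   0.0022  0.1431] F unit [-0.   0.4 -1.5] rot [-3.135  0.01   0.305] q [-0.19  0.79  0.87  0.    1.49 -0.49]
b unit [-0.0063 -0.0104  0.9999] jaw [ 0.0014 -0.9999 -0.0104] tilt 0.0063
[ 0.73477828 -0.10071406  0.16511675] 0.0111271289877214
delta cm [-0.48  2.26  1.09]
delta cm [-1.28  4.83  2.89]
delta cm [-2.15  7.6   4.19]
delta cm [-3.08 10.56  5.09]
delta cm [-3.73 12.66  5.39]
delta cm [-4.36 14.66  5.49]
delta cm [-4.69 15.73  5.69]
side angle 0.665 1021 1787
```

>>> carry_out(
  commands=[1,-0.25,1,1,0,0,0,1,-0.48,1.8,1.1,0,0,0,1,-0.6,2.3,1.3,0,0,0,1,-0.7,2.8,1.6,0,0,0,1,-0.85,3.4,2,0,0,0,1,-1.05,4,2.4,0,0,0,1,-1.28,4.8,2.9,0,0,0,1,-1.5,5.5,3.2,0,0,0,1,-1.7,6.2,3.6,0,0,0,1,-1.9,6.9,3.9,0,0,0,1,-2.15,7.6,4.2,0,0,0,1,-2.15,7.6,4.2,0,0,0],
)

```text
time_s: 17.98
ee_pos: [0.7145, -0.0232, 0.2132]
eef_rot: [-3.138, 0.005, 0.306]
force: [0.1, 0.5, 0.5]
grip_width: 0.0004
```

```bash
python3 - <<'E'
from h import *
st(); ang()
for p in[(-.052,.194),(-.030,.197),(-.009,.198),(.0022,.2)]: goto(p[0],0,p[1])
E
```

```text
t 17.98 tcp unit [-0.0819 -0.0016  0.1912] F unit [ 0.5 -0.2  0.5] rot [-3.138  0.005  0.306] q [-0.08  0.69  0.93  0.    1.53 -0.39]
side angle 0.32 299 387
delta cm [-1.05  2.89  0.33]
delta cm [-1.71  4.99  0.63]
delta cm [-2.33  7.    0.73]
delta cm [-2.67  8.06  0.93]
```

>>> carry_out(
  commands=[1,-0.25,0.7,0.1,0,0,0,1,-0.5,1.4,0.2,0,0,0,1,-0.75,2.1,0.3,0,0,0,1,-1.0,2.8,0.3,0,0,0,1,-1.2,3.4,0.4,0,0,0,1,-1.4,4,0.5,0,0,0,1,-1.6,4.6,0.6,0,0,0,1,-1.75,5.1,0.6,0,0,0,1,-1.9,5.6,0.7,0,0,0,1,-2.05,6.1,0.7,0,0,0,1,-2.2,6.6,0.7,0,0,0,1,-2.2,6.6,0.7,0,0,0],
)

```text
time_s: 19.03
ee_pos: [0.6926, 0.0415, 0.2205]
eef_rot: [-3.14, 0.005, 0.305]
force: [0.0, -4.2, 3.0]
grip_width: 0.0005
```

```bash
python3 - <<'E'
from h import *
st(); goto(0,0,.2)
E
```

```text
t 19.03 tcp unit [-1.360e-02 -1.000e-04  1.985e-01] F unit [-4.   1.2  3. ] rot [-3.14   0.005  0.305] q [ 0.01  0.63  1.01  0.    1.51 -0.3 ]
delta cm [-0.41  1.3   0.15]
```

>>> carry_out(
  commands=[1,-0.12,0.4,0,0,0,0,1,-0.25,0.8,0.1,0,0,0,1,-0.35,1.1,0.1,0,0,0,1,-0.41,1.3,0.1,0,0,0,1,-0.41,1.3,0.1,0,0,0],
)

```text
time_s: 19.45
ee_pos: [0.6883, 0.0551, 0.2212]
eef_rot: [-3.139, 0.005, 0.305]
force: [1.9, -1.4, 0.4]
grip_width: 0.0005
```

```bash
python3 -c "
from h import *
st()"
```

```text
t 19.45 tcp unit [0.0006 0.     0.1992] F unit [-1.9 -1.4  0.4] rot [-3.139  0.005  0.305] q [ 0.03  0.62  1.02  0.    1.5  -0.28]
```

>>> carry_out(
  commands=[1,-0.03,0.1,0,0,0,0,1,-0.06,0.2,0,0,0,0,1,-0.06,0.2,0,0,0,0],
)

```text
time_s: 19.7
ee_pos: [0.6879, 0.0565, 0.2212]
eef_rot: [-3.14, 0.005, 0.305]
force: [3.4, -6.6, 1.3]
grip_width: 0.0002
```

```bash
python3 -c "
from h import *
st()"
```

```text
t 19.7 tcp unit [ 0.0021 -0.      0.1992] F unit [-7.4 -1.3  1.3] rot [-3.14   0.005  0.305] q [ 0.03  0.62  1.02 -0.    1.5  -0.28]
```

>>> carry_out(
  commands=[1,-0.02,0.08,0,0,0,0,1,-0.02,0.08,0,0,0,0],
)

```text
time_s: 19.87
ee_pos: [0.6879, 0.0565, 0.2213]
eef_rot: [3.142, 0.005, 0.304]
force: [3.3, -7.3, 1.4]
grip_width: 0.0003
```

>>> carry_out(
  commands=[1,0.3,-1,0,0,0,0,1,0.9,-3,0,0,0,0,1,1.8,-6,0,0,0,0,1,2.5,-9,0,0,0,0,1,2.5,-12,3,0,0,0,1,0,-16,6,0,0,0,1,-4,-20,8,0,0,0,1,-8,-24,8,0,0,0,1,-12,-28,8,0,0,0,1,-16,-32,8,0,0,0,1,-20,-36,8,0,0,0,1,-20,-36,8,0,0,0],
)

```text
time_s: 20.87
ee_pos: [0.5204, -0.2699, 0.3003]
eef_rot: [-3.141, 0.005, 0.304]
force: [0.8, -1.1, 0.1]
grip_width: 0.0003
```

```bash
python3 - <<'E'
from h import *
s=np.load('s.npz')
st(); a,Q,uv=unitcloud('top'); b,Q2,_=unitcloud('side')
for q in(Q,Q2):
  g=(q[:,2]>.205)&(q[:,2]<.24)&(abs(q[:,1])<.12)&(q[:,0]<.02)&(q[:,0]>-.15); print('rim x',g.sum(),np.percentile(q[g][:,0],[1,50,99]).round(4))
cv2.imwrite('pics/10.png',np.vstack([cv2.resize(a,(400,300)),cv2.resize(b,(400,300))]))
for t in('mirror','plate','strainer','mug','caddy','soapbox','hairbrush'):
  r=nets.silhouettes('side',t)
  if r: print(t,round(r[0]['confidence'],2),r[0]['extent'])
E
```

```text
t 20.87 tcp unit [-0.2595  0.2572  0.2783] F unit [-1.3 -0.4  0.1] rot [-3.141  0.005  0.304] q [-0.54  0.34  1.26 -0.    1.55 -0.84]
rim x 430 [0.0005 0.0076 0.0142]
rim x 324 [0.0006 0.0069 0.0142]
mirror 0.71 [231.7, 249.9, 267.0, 296.8]
plate 0.7 [153.6, 217.4, 203.0, 261.7]
strainer 0.69 [158.5, 159.2, 178.0, 177.0]
mug 0.62 [368.2, 162.5, 395.3, 190.0]
caddy 0.89 [394.0, 188.3, 419.6, 214.6]
soapbox 0.63 [258.4, 161.7, 281.3, 186.4]
hairbrush 0.9 [318.7, 147.4, 335.9, 184.5]
```

View pics/10.png

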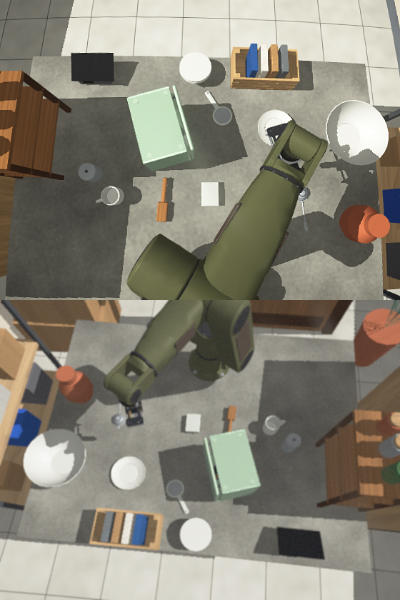

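The pictures show the bin shut, its rim back at 0 (x 0.0005, as before opening). The lantern is gone from the bench and the bystanders are where they were.

```bash
python3 -c "
from h import *
print(ticket.hand_in())"
```

```text
the job is handed in; nothing more can be done
None
```

The amber lantern is in the tilt-out bin, which is shut and latched. I handed the job in at about 21 s of the 72 s allowed; no verdict was reported.

- **Opening:** I pressed the top of the panel until the catch bottomed. The force rose to about 11 N with no further travel. On release the bin sprang ajar to about 0.29 rad. I then hooked the top edge and tipped it out to the stop, measured at 0.66 rad against the nominal 0.65, using about 2 N.
- **Loading:** I set the lantern down on the sloping floor, tilted to match, with about 7 N of contact. I eased the grip, and the force fell to zero before I opened the fingers. The wrist camera then showed it upright and square, near mid-width. It stands about 15 mm closer to the panel than I aimed, so it probably slid down to rest against it.
- **Shutting:** I pushed the bin past flush to the same inward stop (about 8 N) and let go. Both cameras then showed the rim back at its starting position.
- **Bystanders:** At the last check the other things were where they started to within detection noise. The strainer's outline was partly hidden by the arm, so that one is less certain.
- **Checks that disagreed:** The lantern's cap read about 0.025 rad off square while held, and I corrected most of that. The floor contact came about 3 mm sooner than the depth images predicted. Nothing shows the lantern once the bin is shut.

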